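Hang the nesting trays in the bifold tool bay

TASK

Push the tool bay's bifold door in at its fold until both panels are folded right back against the left jamb. Then hang every tray from the wooden rack on the prong inside, backs to the back panel, largest first, each smaller one pushed back close so that it nests inside the one before; finally draw the door fully shut again so that its panels stand in one line, and leave the other things on the bench alone.

Things in the scene. Friction and masses are not known exactly. Their poses are not given: they have to be found in the camera images.
- bay: Grey sheet-steel tool bay fixed on the bench, open at the top, bifold door in front. Origin: middle of the doorway, bench level; x points into the bay, away from the robot, y left, z up. Inside: x 0 to 210 mm (back panel), y -165 to 165 mm. Floor 6 mm thick; side walls 160 mm high, door posts 170, door panels 178, back panel 225. A track 12 mm high crosses the doorway.
- hook (a point): Point on the axis of the prong, 25 mm in front of the back panel (x 185, y -20, z 165 mm in the bay's frame; axes as the bay's): a good place for the first tray's notch. The prong is one level steel rod, 8 mm diameter, from the back panel (x 210 mm) towards the robot to x 84 mm, where its tip turns up (top of the tip 11 mm above the axis).
- fold (a joint): Angle (rad) of the door's left panel from the doorway line: 0 = shut, panels in one line; grows as the fold moves into the bay; stops at 1.46, both panels folded together at the left jamb. Two panels 130 mm wide, hinged together; the left turns about the jamb, the free end of the right runs in the track. They move as one with light friction (1 to 2 N at the fold) and stay where left.
- fold_pin (a point): Middle of the bare steel hinge pin that stands 50 mm above the panels at the fold: 16 mm diameter, from z 178 to 228 mm; this point is at z 203 mm. It moves on a level circle of 130 mm radius about the jamb, from x 0, y 0 in the bay's frame (shut) into the bay and to the left. Push or pinch it.
- rack: Loose open plywood rack on the bench, 124 x 302 mm (x, y), 60 mm high, 2.5 kg, walls and two crossing dividers 6 mm, floor 6 mm thick: four cells of 53 x 142 mm, centres at x +-30, y +-74 mm. Each cell holds at most one tray, upright (it can lean a little), back to the rack's +x. Origin: centre of its underside. May get knocked aside, trays and all.
- jamb (a point): Point on the axis of the left jamb hinge (x 0, y +130, z 203 mm in the bay's frame).
- tray_a: Largest of four bare-metal nesting trays, standing in the rack (may be absent): back, two sides and bottom, 4 mm thick, open at front and top; 130 mm wide (y), 100 high, 45 deep (x from +10 at the back's outer face to -35). A tab with a window rises from the back. About 360 g. Origin: underside, below mid tab; x points out of its back, z up.
- tray_a_notch (a point): Point in the tab's window where the prong's axis lies when tray_a hangs: 128.3 mm above its origin; axes as the tray's. Tab: 46 mm wide (y; pinch it so), 20 thick (x -10 to 10), top at z 156 mm. Window through it along x: 26 mm wide, from z 100 up to an inverted V with its peak at z 134 mm.
- tray_b: Second largest of four bare-metal nesting trays, standing in the rack (may be absent): back, two sides and bottom, 4 mm thick, open at front and top; 110 mm wide (y), 88 high, 45 deep (x from +10 at the back's outer face to -35). A tab with a window rises from the back. About 290 g. Origin: underside, below mid tab; x points out of its back, z up.
- tray_b_notch (a point): Point in the tab's window where the prong's axis lies when tray_b hangs: 116.3 mm above its origin; axes as the tray's. Tab: 46 mm wide (y; pinch it so), 20 thick (x -10 to 10), top at z 144 mm. Window through it along x: 26 mm wide, from z 88 up to an inverted V with its peak at z 122 mm.
- tray_c: Third largest of four bare-metal nesting trays, standing in the rack (may be absent): back, two sides and bottom, 4 mm thick, open at front and top; 90 mm wide (y), 76 high, 45 deep (x from +10 at the back's outer face to -35). A tab with a window rises from the back. About 230 g. Origin: underside, below mid tab; x points out of its back, z up.
- tray_c_notch (a point): Point in the tab's window where the prong's axis lies when tray_c hangs: 104.3 mm above its origin; axes as the tray's. Tab: 46 mm wide (y; pinch it so), 20 thick (x -10 to 10), top at z 132 mm. Window through it along x: 26 mm wide, from z 76 up to an inverted V with its peak at z 110 mm.
- tray_d: Smallest of four bare-metal nesting trays, standing in the rack (may be absent): back, two sides and bottom, 4 mm thick, open at front and top; 70 mm wide (y), 64 high, 45 deep (x from +10 at the back's outer face to -35). A tab with a window rises from the back. About 180 g. Origin: underside, below mid tab; x points out of its back, z up.
- tray_d_notch (a point): Point in the tab's window where the prong's axis lies when tray_d hangs: 92.3 mm above its origin; axes as the tray's. Tab: 46 mm wide (y; pinch it so), 20 thick (x -10 to 10), top at z 120 mm. Window through it along x: 26 mm wide, from z 64 up to an inverted V with its peak at z 98 mm.
- spray_can: Aerosol can, 60 mm diameter, 170 mm high; a bystander. Origin: underside.
- spanner: Open-ended spanner lying on the bench; a bystander. Origin: underside.
- grease_tin: Round open grease tin, 90 mm wide, 60 mm high; a bystander. Origin: underside.
There are look-alikes about, which are no part of the job. What is shaped like the tray_c but blue is not meant. What is shaped like the tray_b but pink is not meant.

How it is judged:
By the outcome, as a careful person would: the job done as asked, in the order asked, and still so for the second after the job is handed in, with the robot touching nothing.
Of tray_a, tray_b, tray_c, tray_d only 3 to 4 are there at a start; the rules pass over those that are not, and their reading is None.
At some moment in a run one of rack may be knocked a few centimetres aside while the robot is not near it.
It also fails if it takes over 210 s, if anything falls off the work surface, if the arm or the gripper's body presses on something with over 40 N, if the wrist force passes 120 N, or if a joint passes its speed limit or range.

ROBOT

A 6-joint arm with a two-finger parallel gripper is mounted at the origin on the work surface. World frame = base frame: x ahead of the robot, y to its left, z up, the work surface at z = 0. Lengths are in m, angles in degrees, forces in N, time in s.
With the tool pointing down it reaches from about 0.25 to 0.8 m from the base axis. Payload 3.9 kg.
Tool frame: the origin (TCP) lies on the centre line of the jaws, within the pads' length; the fingertips stand env.finger_overhang ahead of it and the grasp point (between the pads) lies 3 mm ahead of it (env.finger_overhang is the distance from the TCP to the fingertips, in m); z points along the fingers, y is the direction in which the jaws open and shut (so a half turn about z gives the same grasp; the last joint's range is limited). The gripper opens to 85 mm and grips with 20 to 120 N. Pads are 22 mm wide; open, the fingers measure 114 mm over their backs; the gripper's body (76 mm by 85 mm) begins 54 mm behind the grasp point. The pads swing forward as they close: fully open they stand 13 mm farther back than shut.
Start: joints at [-65.145, 14.897, -7.913, 67.191, 0, 90], TCP at [0.221, -0.476, 0.253] pointing down, gripper open.
Joint ranges: [-159.42, 159.42], [-47.68, 98.78], [-73.54, 78.23], [-108.79, 121.32], [-90, 84.71], [-180, 180]. Speed limits (degrees/s): [147.25, 147.25, 180, 180, 180, 180].

INTERFACE

Orientations are given as a 3x3 rotation matrix whose columns are the frame's x, y, z axes.
In Python, from rig import env gives the robot as it stands.
- The arm moves only by the tool step_arm, never from a script. Its argument "moves" is a list of rows, each a list of 7 numbers: the turn, a rotation vector about the world's x, y, z in rad, then the shift along the world's x, y, z in m, then the opening, from -1 (shut) to 1 (fully open), so that 0 is half open. A call has 1 to 10 rows; each row is the pose to reach, as a shift and turn from the pose commanded when the call began; what a row does not reach only later rows make up. A row lasts 1/12 s, in which the tool goes at most 41.7 mm and 7.16 degrees, less where a joint would pass 70% of its speed; a pose out of reach is approached as far as the arm can. A call with a gripper value outside its range is refused whole. The fingers move at their own pace and stop on an object; "grip_force" is the grip in N (left out, the last holds). Time passes only in rows, so rows that repeat a pose let the fingers close. It gives the time, the measured TCP pose, the force and the opening at its end, in the units of the state.
- env.state(): the state, without advancing time (a new reading comes with each control period).
- env.grab_frame(name): name is "scene" or "side" or "wrist"; returns the picture (400x640x3 uint8, red, green, blue); there is no depth.
- env.camera_params(name): a dict with "vertical_fov" (degrees; the focal length in pixels is half the picture's height over the tangent of half this angle, whatever the lens; pixels are square), "cx", "cy" (the principal point, pixels), "pose" (4x4, takes a point from camera to world coordinates). Camera axes: x right, y down, z forward; pixel columns grow to the right and rows downward; lengths in m; the calibration is good to about 2 mm. A picture is of the moment at which its call begins: read the wrist's pose just before it. camera_params takes no time and is no camera call; for the wrist camera it gives the pose at the moment of the call.
- env.job_done(): hands the job in, once; it reports no verdict.
The state is a dict: "clock": time; "q": joint angles; "qvel": joint speeds; "effort": joint torques, N m; "eef_pos": TCP position; "tcp_rot": TCP orientation; "ft_force": force on the tool from outside, world axes, zero at the start; "wrist_torque": the same for the moment, N m; "width": opening from 0.0 (shut) to 1.0 (fully open).
Only numpy, scipy, OpenCV 4.12 (cv2) and the standard library are available. Lean on these libraries where they do the work, as an engineer would, in place of code of your own. Each camera call takes 0.05 s, during which the arm holds its last target. There are 200 camera calls.

## Working session

There is one attempt and no reset: what is moved stays moved. The work goes in short steps, Python scripts to look and compute and a tool call to move; the robot and the scene stay as the last step left them, time stands still between calls to the robot, and variables do not carry over. Pictures are saved under pics/ and viewed, about 12 in all and at most 16, crops included, and the job is handed in when it is done.

Besides the shell and the picture viewer there is one more tool, called after ">>>" as name(argument=value, ...), one argument or row to a line, values as JSON. step_arm: Moves the arm, as the interface text tells. Its arguments: {"type":"object","properties":{"moves":{"type":"array","items":{"type":"array","items":{"type":"number"}}},"grip_force":{"type":"number"}},"required":["moves"]}

```bash
ls; mkdir -p pics; python3 - <<'E'
from rig import env
import cv2,json
import numpy as np
np.set_printoptions(precision=4,suppress=True)
s=env.state();print(s);print(env.finger_overhang)
for n in("scene","side","wrist"):
    p=env.camera_params(n);print(n,p)
    cv2.imwrite(f"pics/{n}0.png",env.grab_frame(n)[:,:,::-1])
E
```

```text
pics
{'clock': 0.0, 'q': array([-65.144 ,  14.9338,  -7.9867,  67.1894,  -0.0014,  89.9987]), 'qvel': array([ 0.0113, -0.1272, -0.0546,  0.0226, -0.0535,  0.0338]), 'effort': array([  0.0033, -40.5679,  25.3922,   0.0186,   0.0005,  -0.    ]), 'eef_pos': array([ 0.2204, -0.4758,  0.2525]), 'tcp_rot': array([[ 0.9074,  0.4204, -0.0008],
       [ 0.4204, -0.9074,  0.0017],
       [-0.    , -0.0019, -1.    ]]), 'ft_force': array([-0.1438, -0.228 , -0.391 ]), 'wrist_torque': array([ 0.008 ,  0.0491, -0.0059]), 'width': 0.9981978776943584}
0.022
scene {'vertical_fov': 50.8555739191851, 'cx': 319.8538402175847, 'cy': 194.95544377592256, 'pose': array([[ 0.3815,  0.64  , -0.6669,  1.3077],
       [ 0.9242, -0.2499,  0.2889, -0.2958],
       [ 0.0182, -0.7266, -0.6869,  0.9581],
       [ 0.    ,  0.    ,  0.    ,  1.    ]])}
side {'vertical_fov': 43.07709035461215, 'cx': 316.9696826724232, 'cy': 200.76558682154922, 'pose': array([[-0.8742, -0.3648,  0.3205,  0.0134],
       [-0.4856,  0.6559, -0.5779,  0.9583],
       [ 0.0006, -0.6608, -0.7505,  1.2944],
       [ 0.    ,  0.    ,  0.    ,  1.    ]])}
wrist {'vertical_fov': 66.03371272413159, 'cx': 322.48141630859067, 'cy': 203.26059352851078, 'pose': array([[ 0.4199, -0.8739, -0.2449,  0.282 ],
       [-0.9076, -0.4048, -0.1115, -0.4484],
       [-0.0017,  0.2691, -0.9631,  0.3731],
       [ 0.    ,  0.    ,  0.    ,  1.    ]])}
```

View pics/scene0.png

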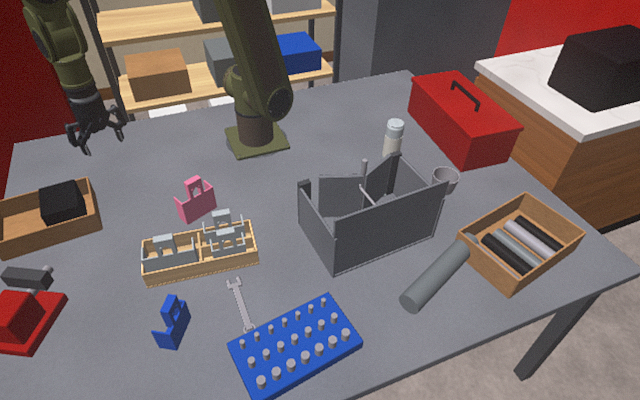

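View pics/side0.png

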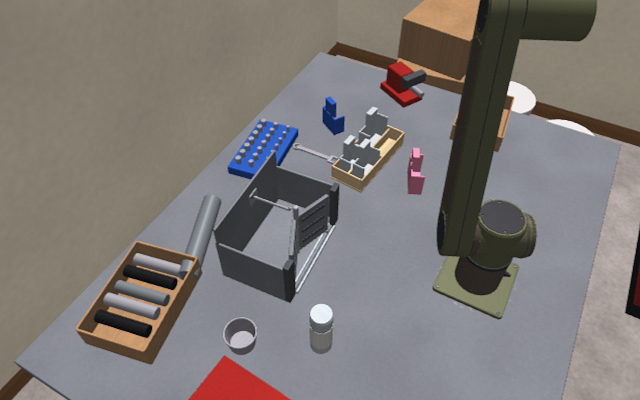

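The scene picture shows the bay centred near (375,210) with the door partly open, and the rack near (200,250) holding about three trays. The blue and pink look-alikes stand outside the rack. Next I'll take enlarged crops.

```bash
python3 - <<'E'
import cv2,numpy as np
a=cv2.imread("pics/scene0.png");b=cv2.imread("pics/side0.png")
def c(i,x,y,w,h,W,H):return cv2.resize(i[y:y+h,x:x+w],(W,H),interpolation=cv2.INTER_CUBIC)
# scale 4
A=np.hstack([c(a,290,120,180,150,720//2*1,300),c(a,135,195,130,100,390,300)])
B=np.hstack([c(b,210,150,135,150,360,400),c(b,325,95,85,100,340,400)])
cv2.imwrite("pics/c_scene.png",np.vstack([c(a,290,120,160,160,600,600)]))
cv2.imwrite("pics/c_rack.png",np.vstack([c(a,135,200,130,90,650,450)]))
cv2.imwrite("pics/c_side.png",c(b,205,95,205,205,600,600))
E
```

```text
(no output)
```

View pics/c_scene.png

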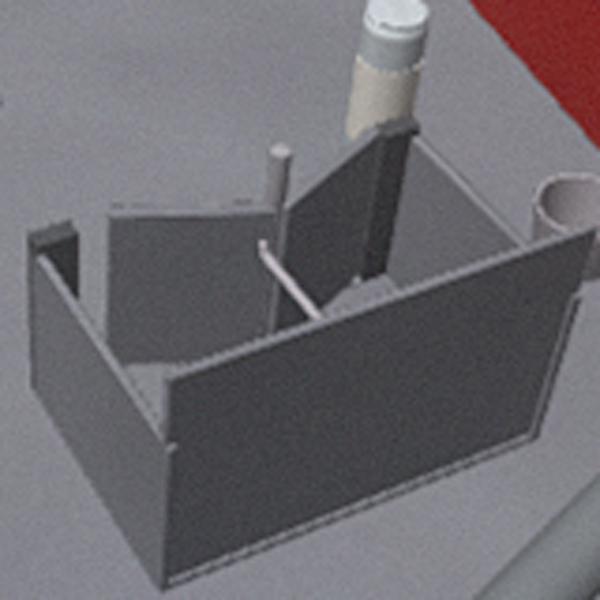

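View pics/c_rack.png

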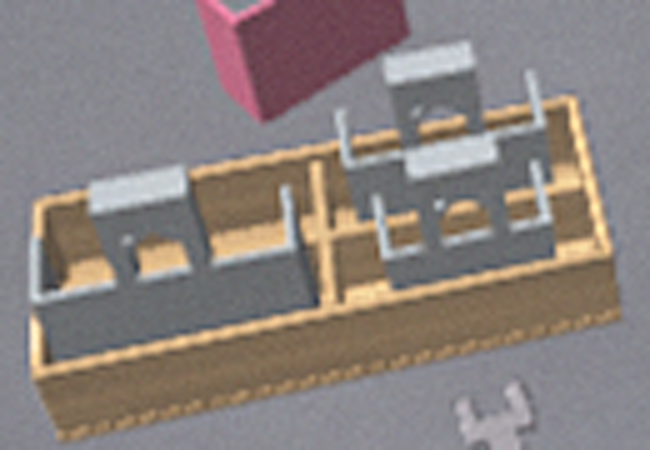

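View pics/c_side.png

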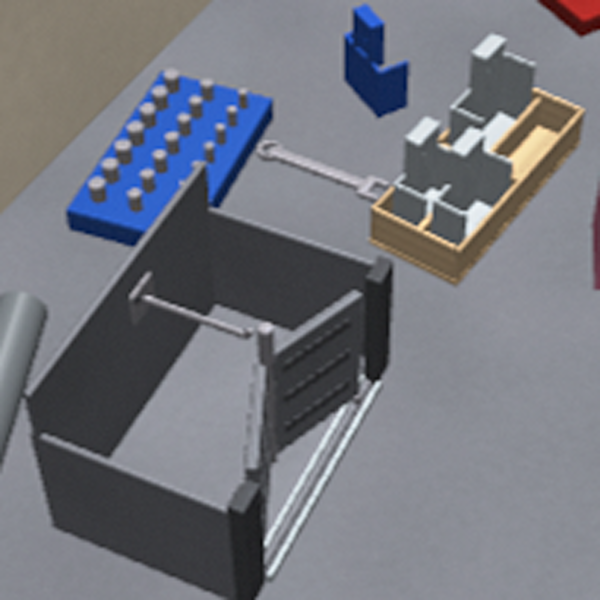

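The crops show three trays in the rack. The widest is at left, with a medium one at the right rear and a smaller one at the right front, which fits a, b and c. The fold pin top is at about (280,148) in the scene crop and the prong tip at about (263,243). I'll fit the poses from these.

```bash
cat > h.py <<'E'
import numpy as np,cv2
from scipy.optimize import least_squares
from rig import env
np.set_printoptions(precision=4,suppress=True)
def cam(n):
    p=dict(env.camera_params(n)); p['f']=200/np.tan(np.radians(p['vertical_fov'])/2); return p
def proj(p,X):
    X=np.atleast_2d(X);T=np.linalg.inv(p['pose']);c=X@T[:3,:3].T+T[:3,3]
    return np.c_[p['f']*c[:,0]/c[:,2]+p['cx'],p['f']*c[:,1]/c[:,2]+p['cy']]
def ray(p,u,v,z):
    d=p['pose'][:3,:3]@np.array([(u-p['cx'])/p['f'],(v-p['cy'])/p['f'],1]);o=p['pose'][:3,3]
    return o+d*(z-o[2])/d[2]
def W(pose,X):
    x,y,t=pose;c,s=np.cos(t),np.sin(t);X=np.atleast_2d(X)
    return np.c_[x+c*X[:,0]-s*X[:,1],y+s*X[:,0]+c*X[:,1],X[:,2]]
def fit(obs,p0):
    # obs: list of (camparams, local pts, pixels)
    f=lambda q:np.concatenate([(proj(p,W(q,L))-np.array(u)).ravel() for p,L,u in obs])
    r=least_squares(f,p0,loss='soft_l1',f_scale=2);return r.x,f(r.x).reshape(-1,2)
def snap(name,fn):
    p=cam(name);im=env.grab_frame(name)[:,:,::-1].copy();cv2.imwrite(fn,im);return p,im
E
cat > m1.py <<'E'
from h import *
S=cam('scene');D=cam('side')
sc=lambda a,k,o:np.array(a)/k+np.array(o)
L=np.array([[.212,-.167,.225],[.212,.167,.225],[.088,-.02,.176]])
bay,r=fit([(S,L,sc([[165,380],[597,232],[263,243]],3.75,(290,120))),(D,L,sc([[205,165],[30,400],[250,332]],2.927,(205,95)))],[.6,0.1,0.])
print('bay',bay,np.degrees(bay[2]));print(r.T)
k=np.array([[1,-1],[1,1],[-1,1],[-1,-1]])*[.062,.151];L=np.c_[k,[.06]*4]
rk,r=fit([(S,L,sc([[38,372],[610,248],[575,98],[38,205]],5,(135,200))),(D,L,sc([[535,90],[372,210],[460,248],[583,98]],2.927,(205,95)))],[.6,-.35,0.])
print('rack',rk,np.degrees(rk[2]));print(r.T)
for n,c,P in((
 'tip',S,None),):pass
u=sc([280,148],3.75,(290,120));pt=ray(S,*u,.228);u2=sc([265,328],2.927,(205,95));pt2=ray(D,*u2,.228);print('pin',pt,pt2)
j=W(bay,[[0,.13,.203]])[0];print('jamb',j)
for q in(pt,pt2):
    d=q-j;dist=np.hypot(*d[:2]);ang=np.degrees(np.arctan2(d[1],d[0])-bay[2]);print('r',dist,'ang from -y',ang+90)
# trays tops: centre of tab top
for n,px,z in(('L',(138,185),.162),('RR',(430,60),.15),('RF',(452,155),.138)):
    w=ray(S,*sc(px,5,(135,200)),z);print(n,w,W((0,0,-rk[2]),[w-np.r_[rk[:2],0]]))
E
python3 m1.py
```

```text
bay [0.4618 0.1722 0.0554] 3.1744164994397353
[[ 1.4247 -2.1201  1.1393  0.1774 -0.3471 -1.3621]
 [-3.7388 -2.2396 -0.3974 -0.8563 -4.5986 -1.6511]]
rack [ 0.4983 -0.3018 -0.1   ] -5.729518272498051
[[ -1.1855   1.0234   0.1603  -0.9015 -11.9049  -0.5472   0.0609   0.7854]
 [  0.4537   0.1058  -1.7494  -1.68    -6.2855  -1.0514   0.7985   3.3568]]
pin [0.5113 0.1824 0.228 ] [0.5095 0.1865 0.228 ]
jamb [0.4546 0.302  0.203 ]
r 0.13240289678740108 ang from -y 22.19147747097857
r 0.12789198212700234 ang from -y 22.260452946316022
L [ 0.5331 -0.3805  0.162 ] [[ 0.0426 -0.0748  0.162 ]]
RR [ 0.4883 -0.2267  0.15  ] [[-0.0174  0.0737  0.15  ]]
RF [ 0.548  -0.2305  0.138 ] [[0.0424 0.0759 0.138 ]]
```

>>> step_arm(
  moves=[
    [0,0,1.48,0.25,0.64,0.09,1],
    [0,0,1.48,0.25,0.64,0.09,1],
    [0,0,1.48,0.25,0.64,0.09,1],
    [0,0,1.48,0.25,0.64,0.09,1],
    [0,0,1.48,0.25,0.64,0.09,1],
    [0,0,1.48,0.25,0.64,0.09,1],
    [0,0,1.48,0.25,0.64,0.09,1],
    [0,0,1.48,0.25,0.64,0.09,1],
    [0,0,1.48,0.25,0.64,0.09,1],
    [0,0,1.48,0.25,0.64,0.09,1],
  ],
)

```text
clock: 0.98
eef_pos: [0.371, -0.0896, 0.3077]
tcp_rot: [[-0.119, 0.993, 0.0], [0.993, 0.119, -0.0], [-0.0, 0.0, -1.0]]
ft_force: [1.1, -0.7, 0.5]
width: 1.0
```

>>> step_arm(
  moves=[
    [0,0,0.2,0.1,0.255,0.035,0.0],
    [0,0,0.2,0.1,0.255,0.035,0.0],
    [0,0,0.2,0.1,0.255,0.035,0.0],
    [0,0,0.2,0.1,0.255,0.035,0.0],
    [0,0,0.2,0.1,0.255,0.035,0.0],
    [0,0,0.2,0.1,0.255,0.035,0.0],
    [0,0,0.2,0.1,0.255,0.035,0.0],
    [0,0,0.2,0.1,0.255,0.035,0.0],
    [0,0,0.2,0.1,0.255,0.035,0.0],
  ],
)

```text
clock: 1.73
eef_pos: [0.4711, 0.1647, 0.3418]
tcp_rot: [[-0.311, 0.951, -0.001], [0.951, 0.311, -0.001], [-0.0, -0.001, -1.0]]
ft_force: [-1.1, 0.2, 0.4]
width: 0.499
```

```bash
python3 - <<'E'
from h import *
s=env.state();print(s['q'],s['eef_pos'],s['tcp_rot'],s['clock'])
p,im=snap('wrist','pics/w1.png');np.savez('w1.npz',pose=p['pose'])
print(proj(p,[[.5104,.1845,.228],[.5104,.1845,.178]]))
E
```

```text
[19.2767 11.1011  0.1634 79.134  -0.0175 91.1834] [0.4711 0.1647 0.3418] [[-0.3106  0.9506 -0.0011]
 [ 0.9506  0.3106 -0.0007]
 [-0.0003 -0.0012 -1.    ]] 1.7333
[[378.8165 197.3074]
 [369.5897 184.046 ]]
```

View pics/w1.png

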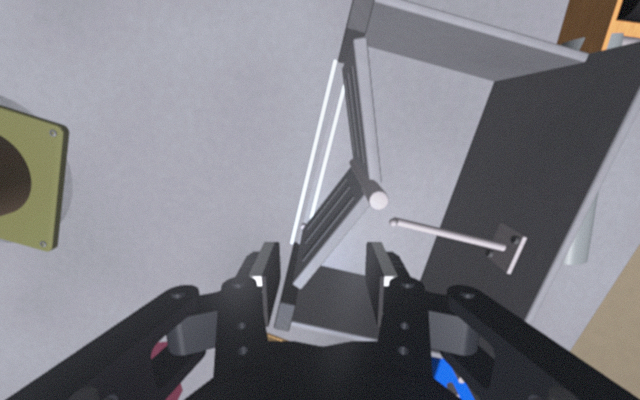

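The wrist view shows the pin top at (378,200), prong tip at (397,222) and prong root at about (505,247). These sharpen the bay pose.

```bash
cat > m2.py <<'E'
from h import *
S=cam('scene');D=cam('side');Wc=cam('wrist')
sc=lambda a,k,o:np.array(a)/k+np.array(o)
L=np.array([[.212,-.167,.225],[.212,.167,.225]])
def f(q):
    b=q[:3];a=q[3];T=[]
    for tx in[.086]:
        Lw=np.array([[tx,-.02,.176],[.205,-.02,.165],[.13*np.sin(a),.13-.13*np.cos(a),.228]])
        T.append(2*(proj(Wc,W(b,Lw))-[[397,221],[505,247],[378,200]]))
    Ls=np.array([[.212,-.167,.225],[.212,.167,.225],[.086,-.02,.176],[.13*np.sin(a),.13-.13*np.cos(a),.228]])
    T.append(proj(S,W(b,Ls))-sc([[165,380],[597,232],[263,243],[280,148]],3.75,(290,120)))
    T.append(proj(D,W(b,Ls))-sc([[205,165],[30,400],[250,332],[265,328]],2.927,(205,95)))
    return np.concatenate([t.ravel() for t in T])
r=least_squares(f,[.462,.172,.055,.39],loss='soft_l1',f_scale=2)
print(r.x,np.degrees(r.x[2:]));print(f(r.x).reshape(-1,2).T)
b=r.x[:3];np.save('bay.npy',b)
for n,a in(('pin now',r.x[3]),('40',np.radians(40)),('62',np.radians(62)),('end',1.46),('shut',0)):print(n,W(b,[[.13*np.sin(a),.13-.13*np.cos(a),.203]])[0])
print('hook',W(b,[[.185,-.02,.165]]),'tip',W(b,[[.086,-.02,.176]]))
E
python3 m2.py
```

```text
[0.4632 0.1699 0.0599 0.3718] [ 3.4318 21.3002]
[[ 1.9046 -1.5417  0.0302  1.2866 -2.4212  0.4097 -0.4892 -0.181  -0.2241
  -0.8566  0.806 ]
 [ 3.6227 -0.8722 -1.4809 -2.9946 -1.9684 -0.3325 -0.2482 -1.34   -5.0433
  -2.0484 -1.2141]]
pin now [0.5098 0.1816 0.203 ]
40 [0.5448 0.2053 0.203 ]
62 [0.5737 0.2456 0.203 ]
end [0.5853 0.2931 0.203 ]
shut [0.4632 0.1699 0.203 ]
hook [[0.6491 0.161  0.165 ]] tip [[0.5503 0.1551 0.176 ]]
```

>>> step_arm(
  moves=[
    [0,0,0.1,0.039,0.017,0,0],
    [0,0,0.1,0.039,0.017,0,0],
    [0,0,0.1,0.039,0.017,-0.129,0],
    [0,0,0.1,0.039,0.017,-0.129,0],
    [0,0,0.1,0.039,0.017,-0.129,0],
    [0,0,0.1,0.039,0.017,-0.129,0],
    [0,0,0.1,0.039,0.017,-0.129,-0.6],
    [0,0,0.1,0.039,0.017,-0.129,-1],
    [0,0,0.1,0.039,0.017,-0.129,-1],
    [0,0,0.1,0.039,0.017,-0.129,-1],
  ],
  grip_force=20,
)

```text
clock: 2.62
eef_pos: [0.5119, 0.1804, 0.2161]
tcp_rot: [[-0.401, 0.916, 0.005], [0.916, 0.401, 0.001], [-0.001, 0.005, -1.0]]
ft_force: [0.7, -1.9, -0.6]
width: 0.182
```

>>> step_arm(
  moves=[
    [0,0,0,0,0,0,-1],
    [0,0,0,0,0,0,-1],
    [0,0,0,0,0,0,-1],
    [0,0,0,0,0,0,-1],
    [0,0,0,0,0,0,-1],
  ],
)

```text
clock: 3.03
eef_pos: [0.5119, 0.1804, 0.2161]
tcp_rot: [[-0.401, 0.916, 0.006], [0.916, 0.401, 0.0], [-0.002, 0.005, -1.0]]
ft_force: [0.7, -2.9, 5.8]
width: 0.176
```

>>> step_arm(
  moves=[
    [0,0,0.1,0.0128,0.0082,0,-1],
    [0,0,0.2,0.0241,0.0161,0,-1],
    [0,0,0.3,0.0344,0.0251,0,-1],
    [0,0,0.4,0.0438,0.0351,0,-1],
    [0,0,0.5,0.052,0.046,0,-1],
    [0,0,0.6,0.0591,0.0578,0,-1],
    [0,0,0.7,0.0649,0.0702,0,-1],
    [0,0,0.8,0.0693,0.0832,0,-1],
    [0,0,0.9,0.0724,0.0966,0,-1],
    [0,0,1.0,0.0741,0.1102,0,-1],
  ],
)

```text
clock: 3.87
eef_pos: [0.5856, 0.2905, 0.2161]
tcp_rot: [[-0.988, 0.152, 0.004], [0.152, 0.988, -0.001], [-0.004, -0.0, -1.0]]
ft_force: [-0.5, -5.3, 7.2]
width: 0.175
```

>>> step_arm(
  moves=[
    [0,0,0,0.0,0.004,0,-1],
    [0,0,0,0.0,0.008,0,-1],
    [0,0,0,0.0,0.008,0,-1],
    [0,0,0,0.0,0.008,0,-1],
  ],
)

```text
clock: 4.2
eef_pos: [0.5859, 0.294, 0.216]
tcp_rot: [[-0.987, 0.16, 0.005], [0.159, 0.987, -0.009], [-0.007, -0.008, -1.0]]
ft_force: [1.2, -15.1, 7.2]
width: 0.174
```

>>> step_arm(
  moves=[
    [0,0,0,0,-0.003,0,-0.3],
    [0,0,0,0,-0.003,0,-0.3],
    [0,0,0,0,-0.003,0,-0.3],
    [0,0,0,0,-0.003,0.16,-0.3],
    [0,0,0,0,-0.003,0.16,-0.3],
    [0,0,0,-0.01,-0.003,0.16,0],
    [0,0,0,-0.02,-0.2,0.16,1],
    [0,0,0,-0.02,-0.6,0.16,1],
    [0,0,0,-0.02,-0.6,0.16,1],
    [0,0,0,-0.02,-0.6,0.16,1],
  ],
)

```text
clock: 5.03
eef_pos: [0.573, 0.1297, 0.3524]
tcp_rot: [[-0.988, 0.155, 0.002], [0.155, 0.988, 0.001], [-0.001, 0.001, -1.0]]
ft_force: [0.9, -1.2, 0.2]
width: 0.991
```

>>> step_arm(
  moves=[
    [0,0,0,0,-0.43,0,1],
    [0,0,0,0,-0.43,0,1],
    [0,0,0,0,-0.43,0,1],
    [0,0,0,0,-0.43,0,1],
    [0,0,0,0,-0.43,0,1],
    [0,0,0,0,-0.43,0,1],
    [0,0,0,0,-0.43,0,1],
    [0,0,0,0,-0.43,0,1],
    [0,0,0,0,-0.43,0,1],
    [0,0,0,0,-0.43,0,1],
  ],
)

```text
clock: 5.87
eef_pos: [0.5733, -0.2881, 0.3519]
tcp_rot: [[-0.988, 0.156, 0.001], [0.156, 0.988, 0.001], [-0.001, 0.001, -1.0]]
ft_force: [0.8, 0.1, 1.2]
width: 1.001
```

```bash
python3 - <<'E'
from h import *
s=env.state();print(s['q'],s['eef_pos'],s['tcp_rot'],s['clock'])
p,im=snap('wrist','pics/w2.png');np.savez('w2.npz',pose=p['pose'])
E
```

```text
[-26.706   26.5259  24.2914  87.7173   0.0659 -17.713 ] [ 0.5733 -0.2881  0.3519] [[-0.9877  0.1563  0.0013]
 [ 0.1563  0.9877  0.0006]
 [-0.0012  0.0008 -1.    ]] 5.8667
```

View pics/w2.png

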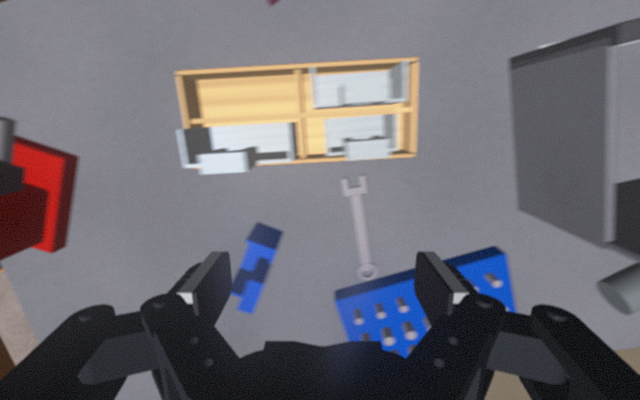

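The rack corners are at about (178,72), (420,58), (417,156) and (185,167). Tab tops: a at (225,162), c at (367,148). Zooming in.

```bash
python3 - <<'E'
import cv2
a=cv2.imread("pics/w2.png")
cv2.imwrite("pics/w2c.png",cv2.resize(a[45:185,165:430],(795,420),interpolation=cv2.INTER_CUBIC))
E
```

```text
(no output)
```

View pics/w2c.png

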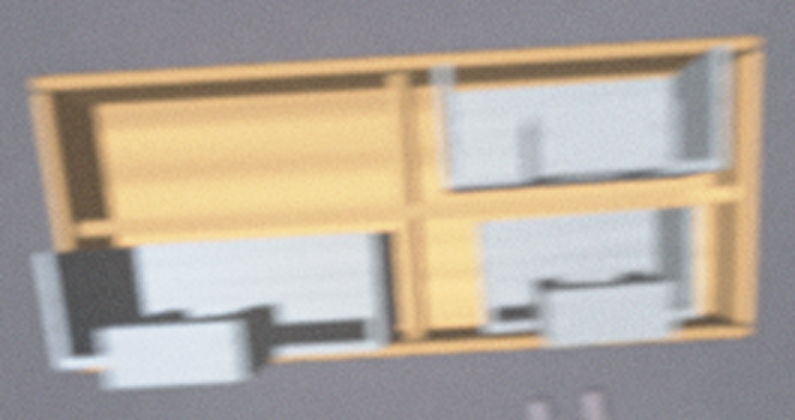

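```bash
python3 - <<'E'
from h import *
p=cam('wrist')
sc=lambda a:np.array(a)/3+[165,45]
L=np.array([[-.062,-.151,.06],[-.062,.151,.06],[.062,.151,.06]])
rk,r=fit([(p,L,sc([[32,80],[765,40],[755,335]]))],[.5,-.3,-.1]);print(rk,np.degrees(rk[2]),r.ravel())
for n,c,z in(('a',[[95,325],[245,318],[248,382],[103,388]],.162),('c',[[540,285],[675,280],[680,335],[548,345]],.138)):
    q=np.array([ray(p,*sc(u),z) for u in c]);m=q.mean(0)
    print(n,q.round(3)[:,:2].tolist(),'w,d',np.linalg.norm(q[1]-q[0]),np.linalg.norm(q[2]-q[1]),'yaw',np.degrees(np.arctan2(*(q[0]-q[1])[[0,1]]))); print(m, W((0,0,-rk[2]),[m-np.r_[rk[:2],0]]))
print(W(rk,[[.03,-.074,0],[-.03,.074,0],[.03,.074,0]]))
E
```

```text
[ 0.4994 -0.3157 -0.1104] -6.324989181211338 [-0.1624 -0.0622 -0.1416 -1.2953  0.3277  1.9453]
a [[0.519, -0.417], [0.525, -0.367], [0.546, -0.371], [0.54, -0.42]] w,d 0.050266833196116065 0.021469686760900948 yaw -173.2652234280479
[ 0.5323 -0.3937  0.162 ] [[ 0.0413 -0.0739  0.162 ]]
c [[0.532, -0.268], [0.538, -0.22], [0.558, -0.221], [0.553, -0.268]] w,d 0.04763917114138309 0.019557964702055043 yaw -172.70137614588202
[ 0.5452 -0.244   0.138 ] [[0.0376 0.0763 0.138 ]]
[[ 0.5211 -0.3926  0.    ]
 [ 0.4777 -0.2389  0.    ]
 [ 0.5374 -0.2455  0.    ]]
```

>>> step_arm(
  moves=[
    [0,0,0.04,-0.043,-0.106,-0.02,1],
    [0,0,0.04,-0.043,-0.106,-0.04,1],
    [0,0,0.04,-0.043,-0.106,-0.06,1],
    [0,0,0.04,-0.043,-0.106,-0.13,1],
    [0,0,0.04,-0.043,-0.106,-0.17,1],
    [0,0,0.04,-0.043,-0.106,-0.205,1],
    [0,0,0.04,-0.043,-0.106,-0.205,1],
    [0,0,0.04,-0.043,-0.106,-0.205,1],
  ],
  grip_force=60,
)

```text
clock: 6.58
eef_pos: [0.5266, -0.3893, 0.1394]
tcp_rot: [[-0.993, 0.117, -0.01], [0.117, 0.993, 0.008], [0.011, 0.007, -1.0]]
ft_force: [-1.3, 0.6, -1.1]
width: 1.004
```

>>> step_arm(
  moves=[
    [0,0,0,0,0,0,-1],
    [0,0,0,0,0,0,-1],
    [0,0,0,0,0,0,-1],
    [0,0,0,0,0,0,-1],
    [0,0,0,0,0,0,-1],
    [0,0,0,0,0,0,-1],
    [0,0,0,0,0,0,-1],
  ],
)

```text
clock: 7.17
eef_pos: [0.5322, -0.3921, 0.1499]
tcp_rot: [[-0.993, 0.116, 0.005], [0.116, 0.993, -0.0], [-0.005, 0.0, -1.0]]
ft_force: [1.3, 5.8, 4.8]
width: 0.544
```

>>> step_arm(
  moves=[
    [0,0,0,0,0,0.02,-1],
    [0,0,0,0,0,0.05,-1],
    [0,0,0,0,0,0.09,-1],
    [0,0,0,0,0,0.13,-1],
    [0,0,0,0,0,0.17,-1],
    [0,0,0.02,-0.005,0.01,0.21,-1],
    [0,0,0.05,-0.01,0.03,0.24,-1],
    [0,0,0.08,-0.01,0.06,0.25,-1],
    [0,0,0.1,-0.01,0.1,0.25,-1],
    [0,0,0.13,-0.01,0.14,0.25,-1],
  ],
)

```text
clock: 8.0
eef_pos: [0.5204, -0.2529, 0.3991]
tcp_rot: [[-1.0, -0.011, 0.004], [-0.011, 1.0, -0.004], [-0.004, -0.004, -1.0]]
ft_force: [1.4, 0.4, -4.8]
width: 0.535
```

>>> step_arm(
  moves=[
    [0,0,0.045,-0.01,0.04,0,-1],
    [0,0,0.045,-0.013,0.08,0,-1],
    [0,0,0.045,-0.013,0.12,0,-1],
    [0,0,0.045,-0.013,0.16,0,-1],
    [0,0,0.045,-0.013,0.2,0,-1],
    [0,0,0.045,-0.013,0.24,0,-1],
    [0,0,0.045,-0.013,0.28,0,-1],
    [0,0,0.045,-0.013,0.32,0,-1],
    [0,0,0.045,-0.013,0.36,0,-1],
    [0,0,0.045,-0.013,0.4,0,-1],
  ],
)

```text
clock: 8.83
eef_pos: [0.5069, 0.1488, 0.398]
tcp_rot: [[-0.998, -0.057, 0.003], [-0.057, 0.998, -0.001], [-0.003, -0.001, -1.0]]
ft_force: [1.7, -0.3, -3.4]
width: 0.541
```

>>> step_arm(
  moves=[
    [0,0,0,0,0.0,0,-1],
    [0,0,0,0,0,0,-1],
    [0,0,0,0,0,0,-1],
  ],
)

```text
clock: 9.08
eef_pos: [0.5071, 0.1471, 0.3973]
tcp_rot: [[-0.998, -0.058, 0.001], [-0.058, 0.998, -0.001], [-0.001, -0.001, -1.0]]
ft_force: [0.5, -1.0, -4.0]
width: 0.536
```

>>> step_arm(
  moves=[
    [0,0,0,0.002,0.0055,-0.04,-1],
    [0,0,0,0.002,0.0055,-0.08,-1],
    [0,0,0,0.002,0.0055,-0.12,-1],
    [0,0,0,0.002,0.0055,-0.16,-1],
    [0,0,0,0.002,0.0055,-0.19,-1],
    [0,0,0,0.002,0.0055,-0.203,-1],
    [0,0,0,0.002,0.0055,-0.203,-1],
    [0,0,0,0.002,0.0055,-0.203,-1],
  ],
)

```text
clock: 9.75
eef_pos: [0.509, 0.1512, 0.1938]
tcp_rot: [[-0.998, -0.055, -0.001], [-0.055, 0.998, -0.001], [0.001, -0.001, -1.0]]
ft_force: [-0.1, -0.1, -4.4]
width: 0.542
```

```bash
python3 - <<'E'
from h import *
s=env.state();print(s['eef_pos'],s['tcp_rot'][:,0],s['clock'],s['ft_force'])
p,a=snap('side','pics/s3.png');q,b=snap('scene','pics/s3b.png')
A=cv2.resize(a[130:310,190:370],(400,400),interpolation=3);B=cv2.resize(b[110:290,280:460],(400,400),interpolation=3)
cv2.imwrite('pics/s3c.png',np.hstack([A,B]))
E
```

```text
[0.509  0.1512 0.1938] [-0.9985 -0.0549  0.0008] 9.75 [-0.076  -0.1134 -4.4364]
```

View pics/s3c.png

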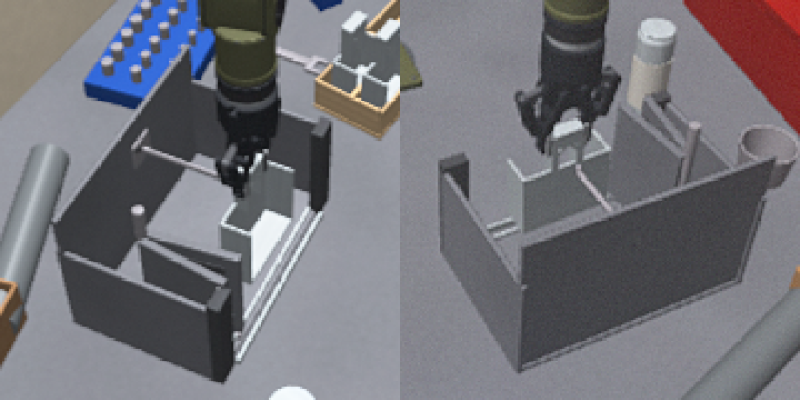

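```bash
python3 - <<'E'
from h import *
b=np.load('bay.npy');S=cam('scene');D=cam('side')
j=W(b,[[0,.13,.2]])[0]
for c,u in((S,(280+293*.45,110+124*.45)),(D,(190+138*.45,130+209*.45))):
    q=ray(c,*u,.228);d=q-j;print(q,np.hypot(*d[:2]),np.degrees(np.arctan2(d[1],d[0])-b[2])+90)
# expected pixel in crop of tab top corners for tray pose at TCP and z
s=env.state();x,y,z=s['eef_pos']
L=[[.01,-.023,z+.0121],[.01,.023,z+.0121],[.01,-.065,z-.0439],[.01,.065,z-.0439]]
print((proj(S,W((x,y,b[2]),L))-[280,110])/.45+[400,0]); print('tip',(proj(S,W(b,[[.086,-.02,.176]]))-[280,110])/.45+[400,0])
a=cv2.imread('pics/s3b.png');cv2.imwrite('pics/s3d.png',cv2.resize(a[155:225,320:390],(560,560),interpolation=3))
E
```

```text
[0.583  0.2909 0.228 ] 0.12789062129759904 82.65683537528705
[0.581  0.2953 0.228 ] 0.12566238307327 84.58480122205093
[[552.886  137.2463]
 [584.9215 127.3958]
 [520.9851 179.884 ]
 [608.7802 151.7488]]
tip [[578.9845 165.4834]]
```

View pics/s3d.png

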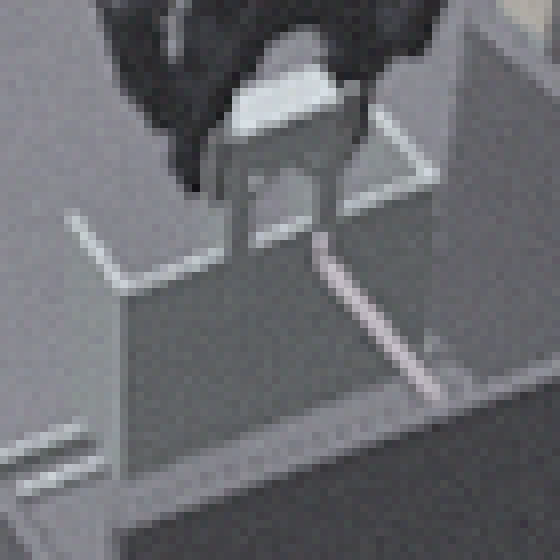

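>>> step_arm(
  moves=[
    [0,0,0.004,0.01,0.0015,0,-1],
    [0,0,0.004,0.03,0.003,0,-1],
    [0,0,0.004,0.05,0.004,0,-1],
    [0,0,0.004,0.07,0.005,0,-1],
    [0,0,0.004,0.09,0.0065,0,-1],
    [0,0,0.004,0.11,0.008,0,-1],
    [0,0,0.004,0.13,0.009,0,-1],
    [0,0,0.004,0.14,0.0098,0,-1],
    [0,0,0.004,0.14,0.0098,0,-1],
  ],
)

```text
clock: 10.6
eef_pos: [0.6535, 0.1629, 0.1948]
tcp_rot: [[-0.998, -0.061, 0.006], [-0.061, 0.998, 0.001], [-0.006, 0.001, -1.0]]
ft_force: [-0.1, 0.3, -5.1]
width: 0.536
```

>>> step_arm(
  moves=[
    [0,0,0,0,0,-0.003,-1],
    [0,0,0,0,0,-0.006,-1],
    [0,0,0,0,0,-0.009,-1],
    [0,0,0,0,0,-0.012,-1],
    [0,0,0,0,0,-0.012,-1],
  ],
)

```text
clock: 11.02
eef_pos: [0.6479, 0.1624, 0.1809]
tcp_rot: [[-0.998, -0.061, -0.002], [-0.061, 0.998, -0.0], [0.002, -0.0, -1.0]]
ft_force: [-0.7, -0.4, -4.6]
width: 0.536
```

Still carrying its weight; lowering a few mm more.

>>> step_arm(
  moves=[
    [0,0,0,0,0,-0.001,-1],
    [0,0,0,0,0,-0.002,-1],
    [0,0,0,0,0,-0.003,-1],
    [0,0,0,0,0,-0.003,-1],
    [0,0,0,0,0,-0.003,-1],
  ],
)

```text
clock: 11.43
eef_pos: [0.649, 0.1626, 0.1787]
tcp_rot: [[-0.998, -0.061, -0.0], [-0.061, 0.998, -0.0], [0.0, -0.0, -1.0]]
ft_force: [0.7, 0.8, -4.2]
width: 0.539
```

>>> step_arm(
  moves=[
    [0,0,0,0,0,-0.001,-1],
    [0,0,0,0,0,-0.002,-1],
    [0,0,0,0,0,-0.003,-1],
    [0,0,0,0,0,-0.003,-1],
  ],
)

```text
clock: 11.77
eef_pos: [0.6494, 0.1623, 0.177]
tcp_rot: [[-0.998, -0.061, 0.002], [-0.061, 0.998, -0.0], [-0.002, -0.0, -1.0]]
ft_force: [-1.6, -1.1, 3.5]
width: 0.541
```

>>> step_arm(
  moves=[
    [0,0,0,0,0,0.001,0.3],
    [0,0,0,0,0,0.001,0.5],
    [0,0,0,0,0,0.001,0.6],
    [0,0,0,0,0,0.001,0.6],
    [0,0,0,0,0,0.04,0.8],
    [0,0,0,0,0,0.08,1],
    [0,0,0,0,0,0.12,1],
    [0,0,0,0,0,0.16,1],
    [0,0,0,-0.03,-0.04,0.19,1],
    [0,0,0,-0.06,-0.08,0.19,1],
  ],
)

```text
clock: 12.6
eef_pos: [0.606, 0.1025, 0.3668]
tcp_rot: [[-0.998, -0.064, 0.01], [-0.064, 0.998, 0.002], [-0.01, 0.001, -1.0]]
ft_force: [0.6, -1.7, 0.8]
width: 1.001
```

>>> step_arm(
  moves=[
    [0,0,-0.02,-0.01,-0.04,0,1],
    [0,0,-0.05,-0.01,-0.08,0,1],
    [0,0,-0.08,-0.01,-0.12,0,1],
    [0,0,-0.1,-0.01,-0.16,0,1],
    [0,0,-0.13,-0.01,-0.2,0,1],
    [0,0,-0.15,-0.02,-0.24,0,1],
    [0,0,-0.17,-0.03,-0.28,0,1],
    [0,0,-0.17,-0.04,-0.32,0,1],
    [0,0,-0.17,-0.05,-0.35,0,1],
    [0,0,-0.17,-0.06,-0.37,-0.05,1],
  ],
)

```text
clock: 13.43
eef_pos: [0.5477, -0.2698, 0.3313]
tcp_rot: [[-0.994, 0.112, 0.013], [0.112, 0.994, -0.008], [-0.014, -0.006, -1.0]]
ft_force: [2.2, 0.5, 1.1]
width: 0.996
```

```bash
python3 - <<'E'
from h import *
s=env.state();print(s['eef_pos'],s['tcp_rot'][:,0],s['clock'])
p,a=snap('wrist','pics/w4.png');np.savez('w4.npz',pose=p['pose'])
k=np.c_[np.array([[1,-1],[1,1],[-1,1],[-1,-1]])*[.062,.151],[.06]*4]
print(proj(p,W((.4994,-.3157,-.1104),k)).round())
b=cv2.resize(env.grab_frame('scene')[110:290,280:460,::-1],(400,400),interpolation=3)
cv2.imwrite('pics/w4c.png',np.hstack([cv2.resize(a[:300,120:520],(400,300)),b[:300]]))
cv2.imwrite('pics/s4.png',b)
E
```

```text
[ 0.5477 -0.2698  0.3313] [-0.9936  0.1121 -0.0139] 13.4333
[[170. 184.]
 [402. 184.]
 [409.  82.]
 [155.  83.]]
```

View pics/w4c.png

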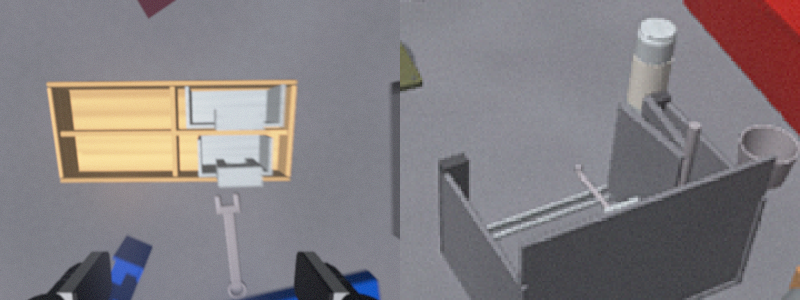

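Tray a hangs near the back panel. The arm may still have been settling, so I'll take one static close-up before grasping b.

>>> step_arm(
  moves=[
    [0,0,0,0.0,0.0,-0.0,1],
    [0,0,0,0,0,0,1],
    [0,0,0,0,0,0,1],
    [0,0,0,0,0,0,1],
  ],
)

```text
clock: 13.87
eef_pos: [0.5475, -0.264, 0.3274]
tcp_rot: [[-0.994, 0.107, 0.005], [0.107, 0.994, -0.002], [-0.006, -0.002, -1.0]]
ft_force: [-0.7, 0.7, 0.4]
width: 0.998
```

```bash
python3 - <<'E'
from h import *
s=env.state();print(s['eef_pos'],s['tcp_rot'][:,0],s['clock'])
p,a=snap('wrist','pics/w5.png');np.savez('w5.npz',pose=p['pose'])
cv2.imwrite('pics/w5c.png',cv2.resize(a[60:200,280:440],(800,700),interpolation=3)[:600])
k=np.c_[np.array([[1,-1],[1,1],[-1,1],[-1,-1]])*[.062,.151],[.06]*4]
print(proj(p,W((.4994,-.3157,-.1104),k)).round())
E
```

```text
[ 0.5475 -0.264   0.3274] [-0.9943  0.1067 -0.0057] 13.8667
[[163. 187.]
 [397. 188.]
 [404.  85.]
 [148.  84.]]
```

View pics/w5c.png

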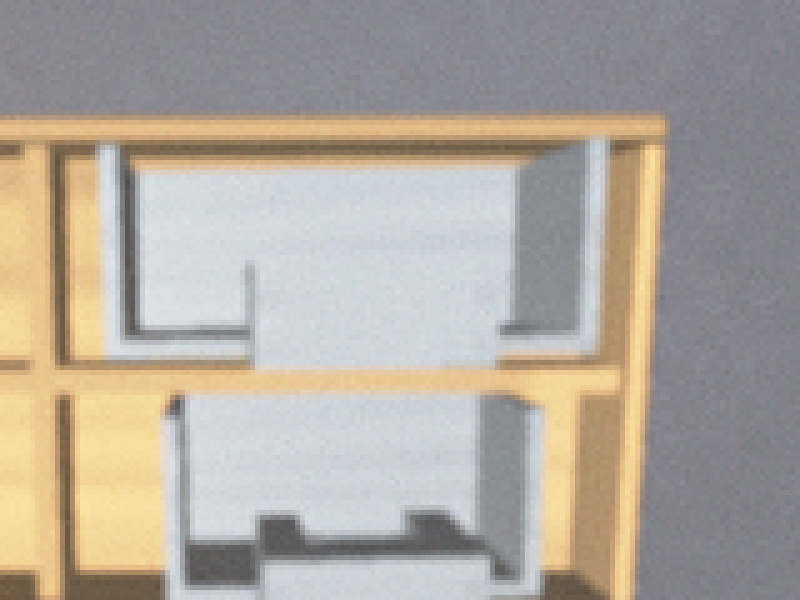

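b's tab top spans x 252–497 in the crop, with its rear edge at row 368. c's tab spans 262–492, with its front edge at about row 560.

```bash
python3 - <<'E'
from h import *
p=cam('wrist');p['pose']=np.load('w5.npz')['pose']
sc=lambda u:np.array(u)/5+[280,60]
P=lambda u,z:ray(p,*sc(u),z)
l,r=P((252,368),.15),P((497,368),.15);print('b back edge',l,r,np.linalg.norm(l-r))
m=(l+r)/2;print('b tab centre',m-[.0099,-.0011,0])
l,r=P((100,355),.094),P((600,352),.094);print('b width',np.linalg.norm(l-r),(l+r)/2)
l,r=P((262,560),.138),P((492,558),.138);print('c front edge',l,r,np.linalg.norm(l-r)); m=(l+r)/2;print('c centre',m+[.0099,-.0011,0])
l,r=P((168,590),.082),P((540,590),.082);print('c width',np.linalg.norm(l-r))
L=[P((668,118),.06)];print('rack corner -x+y',L, W((.4994,-.3157,-.1104),[[-.062,.151,.06]]))
print(env.state()['eef_pos'])
E
```

```text
b back edge [ 0.4959 -0.2523  0.15  ] [ 0.5008 -0.2063  0.15  ] 0.046248665456625225
b tab centre [ 0.4885 -0.2282  0.15  ]
b width 0.11186196479622997 [ 0.4982 -0.2292  0.094 ]
c front edge [ 0.5347 -0.2539  0.138 ] [ 0.5393 -0.2074  0.138 ] 0.04669954307939115
c centre [ 0.5469 -0.2317  0.138 ]
c width 0.08971773625396617
rack corner -x+y [array([ 0.4541, -0.1475,  0.06  ])] [[ 0.4544 -0.1588  0.06  ]]
[ 0.5472 -0.2639  0.327 ]
```

>>> step_arm(
  moves=[
    [0,0,0,-0.03,0.018,-0.02,1],
    [0,0,0,-0.061,0.036,-0.04,1],
    [0,0,0,-0.061,0.036,-0.08,1],
    [0,0,0,-0.061,0.036,-0.12,1],
    [0,0,0,-0.061,0.036,-0.16,1],
    [0,0,0,-0.061,0.036,-0.18,1],
    [0,0,0,-0.061,0.036,-0.191,1],
    [0,0,0,-0.061,0.036,-0.191,1],
    [0,0,0,-0.061,0.036,-0.191,1],
    [0,0,0,-0.061,0.036,-0.191,0],
  ],
)

```text
clock: 14.75
eef_pos: [0.486, -0.2286, 0.1353]
tcp_rot: [[-0.994, 0.108, 0.003], [0.108, 0.994, -0.001], [-0.003, -0.001, -1.0]]
ft_force: [1.4, -0.4, 1.2]
width: 0.884
```

>>> step_arm(
  moves=[
    [0,0,0,0,0,0,-1],
    [0,0,0,0,0,0,-1],
    [0,0,0,0,0,0,-1],
    [0,0,0,0,0,0,-1],
    [0,0,0,0,0,0,-1],
    [0,0,0,0,0,0,-1],
    [0,0,0,0,0,0,-1],
  ],
)

```text
clock: 15.33
eef_pos: [0.4854, -0.2283, 0.1351]
tcp_rot: [[-0.994, 0.108, 0.003], [0.108, 0.994, -0.0], [-0.003, -0.0, -1.0]]
ft_force: [-0.5, 2.7, 4.5]
width: 0.531
```

>>> step_arm(
  moves=[
    [0,0,0,0,0,0.02,-1],
    [0,0,0,0,0,0.05,-1],
    [0,0,0,0,0,0.09,-1],
    [0,0,0,0,0,0.13,-1],
    [0,0,0,0,0,0.17,-1],
    [0,0,0.02,0.005,0.01,0.21,-1],
    [0,0,0.05,0.01,0.03,0.24,-1],
    [0,0,0.08,0.01,0.06,0.25,-1],
    [0,0,0.1,0.015,0.1,0.25,-1],
    [0,0,0.13,0.021,0.14,0.25,-1],
  ],
)

```text
clock: 16.17
eef_pos: [0.5053, -0.0877, 0.3848]
tcp_rot: [[-1.0, -0.02, 0.002], [-0.02, 1.0, -0.001], [-0.002, -0.001, -1.0]]
ft_force: [0.6, 1.0, -3.1]
width: 0.53
```

>>> step_arm(
  moves=[
    [0,0,0.03,0,0.04,0,-1],
    [0,0,0.03,0,0.08,0,-1],
    [0,0,0.03,0,0.12,0,-1],
    [0,0,0.03,0,0.16,0,-1],
    [0,0,0.03,0,0.2,0,-1],
    [0,0,0.03,0,0.225,0,-1],
    [0,0,0.03,0,0.24,0,-1],
    [0,0,0.03,0,0.24,0,-1],
    [0,0,0.03,0,0.24,0,-1],
  ],
)

```text
clock: 16.92
eef_pos: [0.5048, 0.1522, 0.383]
tcp_rot: [[-0.999, -0.053, -0.001], [-0.053, 0.999, -0.001], [0.001, -0.001, -1.0]]
ft_force: [-0.4, 0.0, -3.2]
width: 0.53
```

Down to entry height, .190.

>>> step_arm(
  moves=[
    [0,0,0.007,0,0,-0.04,-1],
    [0,0,0.007,0,0,-0.08,-1],
    [0,0,0.007,0,0,-0.12,-1],
    [0,0,0.007,0,0,-0.16,-1],
    [0,0,0.007,0,0,-0.185,-1],
    [0,0,0.007,0,0,-0.193,-1],
    [0,0,0.007,0,0,-0.193,-1],
    [0,0,0.007,0,0,-0.193,-1],
  ],
)

```text
clock: 17.58
eef_pos: [0.506, 0.151, 0.1916]
tcp_rot: [[-0.998, -0.057, 0.001], [-0.057, 0.998, 0.0], [-0.001, -0.0, -1.0]]
ft_force: [0.4, 0.4, -2.1]
width: 0.532
```

```bash
python3 - <<'E'
from h import *
s=env.state();print(s['eef_pos'],s['tcp_rot'][:,0],s['clock'],s['ft_force'])
q,b=snap('scene','pics/s6.png');cv2.imwrite('pics/s6c.png',cv2.resize(b[150:240,310:410],(666,600),interpolation=3))
x,y,z=s['eef_pos'];t=np.arctan2(-s['tcp_rot'][1,0],-s['tcp_rot'][0,0])
L=[[.013,-.055,z-.0411],[.013,.055,z-.0411]]
print('exp b back top corners',(proj(q,W((x,y,t),L))-[310,150])*6.66)
E
```

```text
[0.506  0.151  0.1916] [-0.9984 -0.0569 -0.0011] 17.5833 [ 0.3955  0.4485 -2.0998]
exp b back top corners [[179.3902 265.9648]
 [402.189  195.1854]]
```

View pics/s6c.png

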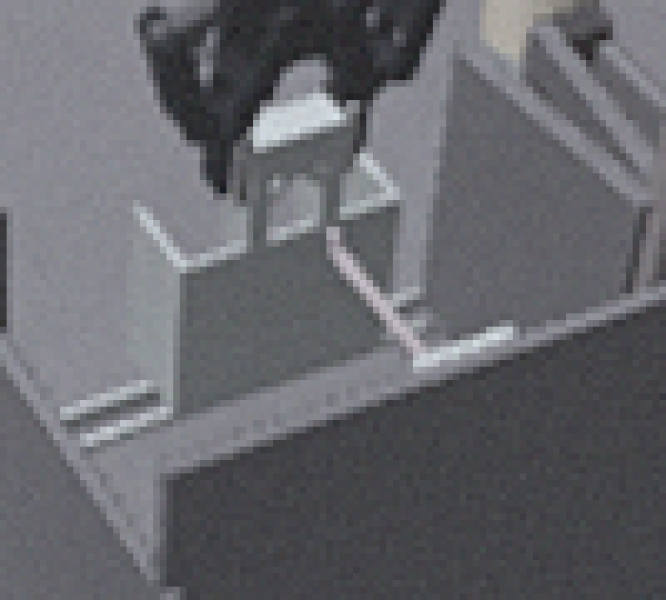

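```bash
python3 - <<'E'
from h import *
b=np.load('bay.npy');q=cam('scene')
L=[[.175,-.043,.1927],[.175,.003,.1927],[.195,-.043,.1927],[.195,.003,.1927],[.15,-.02,.165],[.086,-.02,.176],[.212,-.167,.225]]
print((proj(q,W(b,L))-[310,150])*6.66)
E
```

```text
[[402.7126 352.5314]
 [502.4986 318.4236]
 [429.3195 385.4523]
 [529.9181 350.4889]
 [412.8897 345.3888]
 [336.6166 229.5538]
 [168.4088 455.1356]]
```

>>> step_arm(
  moves=[
    [0,0,0.003,0.01,0.0015,0,-1],
    [0,0,0.003,0.03,0.003,0,-1],
    [0,0,0.003,0.05,0.004,0,-1],
    [0,0,0.003,0.07,0.0055,0,-1],
    [0,0,0.003,0.09,0.007,0,-1],
    [0,0,0.003,0.105,0.0085,0,-1],
    [0,0,0.003,0.112,0.009,0,-1],
    [0,0,0.003,0.116,0.0095,0,-1],
    [0,0,0.003,0.116,0.0095,0,-1],
    [0,0,0.003,0.116,0.0095,0,-1],
  ],
)

```text
clock: 18.47
eef_pos: [0.6209, 0.1613, 0.191]
tcp_rot: [[-0.998, -0.061, -0.0], [-0.061, 0.998, 0.0], [0.0, 0.0, -1.0]]
ft_force: [-0.3, 0.7, -2.7]
width: 0.531
```

>>> step_arm(
  moves=[
    [0,0,0,0.002,0,-0.004,-1],
    [0,0,0,0.002,0,-0.008,-1],
    [0,0,0,0.002,0,-0.012,-1],
    [0,0,0,0.002,0,-0.014,-1],
    [0,0,0,0.002,0,-0.014,-1],
    [0,0,0,0.002,0,-0.014,-1],
  ],
)

```text
clock: 18.97
eef_pos: [0.6226, 0.161, 0.1773]
tcp_rot: [[-0.998, -0.061, -0.0], [-0.061, 0.998, -0.0], [0.0, -0.0, -1.0]]
ft_force: [-2.5, -1.1, 3.9]
width: 0.531
```

>>> step_arm(
  moves=[
    [0,0,0,0.001,0,0.001,-1],
    [0,0,0,0.002,0,0.001,-1],
    [0,0,0,0.003,0,0.001,-1],
    [0,0,0,0.004,0,0.001,-1],
    [0,0,0,0.004,0,0.001,-1],
  ],
)

```text
clock: 19.38
eef_pos: [0.6266, 0.1613, 0.1774]
tcp_rot: [[-0.998, -0.061, -0.002], [-0.061, 0.998, 0.0], [0.002, 0.0, -1.0]]
ft_force: [-3.8, 0.6, 0.7]
width: 0.532
```

>>> step_arm(
  moves=[
    [0,0,0,0.001,0,0,-1],
    [0,0,0,0.002,0,0,-1],
    [0,0,0,0.003,0,0,-1],
    [0,0,0,0.003,0,0,-1],
  ],
)

```text
clock: 19.72
eef_pos: [0.6285, 0.1614, 0.1774]
tcp_rot: [[-0.998, -0.062, -0.004], [-0.062, 0.998, 0.0], [0.004, 0.001, -1.0]]
ft_force: [-7.3, 0.5, 3.4]
width: 0.531
```

>>> step_arm(
  moves=[
    [0,0,0,-0.001,0,0,-1],
    [0,0,0,-0.001,0,0,0.3],
    [0,0,0,-0.001,0,0,0.5],
    [0,0,0,-0.001,0,0,0.6],
    [0,0,0,-0.001,0,0,0.6],
    [0,0,0,-0.001,0,0.04,0.8],
    [0,0,0,-0.001,0,0.08,1],
    [0,0,0,-0.001,0,0.12,1],
    [0,0,0,-0.001,0,0.16,1],
    [0,0,0,-0.02,-0.04,0.19,1],
  ],
)

```text
clock: 20.55
eef_pos: [0.6179, 0.1341, 0.3648]
tcp_rot: [[-0.998, -0.066, 0.009], [-0.066, 0.998, 0.004], [-0.009, 0.004, -1.0]]
ft_force: [1.3, -1.4, -0.1]
width: 0.999
```

>>> step_arm(
  moves=[
    [0,0,-0.02,-0.01,-0.04,0,1],
    [0,0,-0.05,-0.01,-0.08,0,1],
    [0,0,-0.08,-0.01,-0.12,0,1],
    [0,0,-0.1,-0.01,-0.16,0,1],
    [0,0,-0.13,-0.01,-0.2,0,1],
    [0,0,-0.15,-0.02,-0.24,0,1],
    [0,0,-0.17,-0.03,-0.28,0,1],
    [0,0,-0.17,-0.03,-0.32,-0.02,1],
    [0,0,-0.17,-0.03,-0.36,-0.04,1],
    [0,0,-0.17,-0.03,-0.38,-0.06,1],
  ],
)

```text
clock: 21.38
eef_pos: [0.585, -0.254, 0.3017]
tcp_rot: [[-0.994, 0.111, 0.004], [0.111, 0.994, -0.003], [-0.004, -0.003, -1.0]]
ft_force: [1.0, 1.1, -0.3]
width: 0.997
```

>>> step_arm(
  moves=[
    [0,0,0,0,0,0,1],
    [0,0,0,0,0,0,1],
    [0,0,0,0,0,0,1],
    [0,0,0,0,0,0,1],
  ],
)

```text
clock: 21.72
eef_pos: [0.5852, -0.2491, 0.3023]
tcp_rot: [[-0.994, 0.107, 0.002], [0.107, 0.994, -0.001], [-0.002, -0.0, -1.0]]
ft_force: [-0.5, -0.4, 0.4]
width: 1.002
```

```bash
python3 - <<'E'
from h import *
s=env.state();print(s['eef_pos'],s['tcp_rot'][:,0],s['clock'])
p,a=snap('wrist','pics/w7.png');np.savez('w7.npz',pose=p['pose'])
print(proj(p,[[.547,-.232,.138]]))
b=env.grab_frame('scene')[150:240,310:410,::-1]
cv2.imwrite('pics/w7c.png',np.hstack([cv2.resize(a[50:250,240:440],(400,400),interpolation=3),cv2.resize(b,(400,400),interpolation=3)]))
E
```

```text
[ 0.5852 -0.2491  0.3023] [-0.9942  0.1073 -0.0022] 21.7167
[[337.8204 149.2712]]
```

View pics/w7c.png

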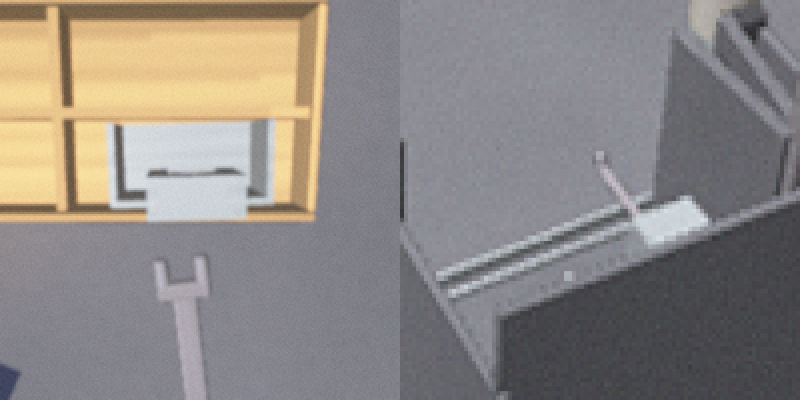

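b's tab sits right up against a's on the prong. c's tab is where predicted, so I'll grasp c.

>>> step_arm(
  moves=[
    [0,0,0,-0.02,0.009,-0.02,1],
    [0,0,0,-0.04,0.0176,-0.04,1],
    [0,0,0,-0.04,0.0176,-0.08,1],
    [0,0,0,-0.04,0.0176,-0.12,1],
    [0,0,0,-0.04,0.0176,-0.15,1],
    [0,0,0,-0.04,0.0176,-0.17,1],
    [0,0,0,-0.04,0.0176,-0.179,1],
    [0,0,0,-0.04,0.0176,-0.179,1],
    [0,0,0,-0.04,0.0176,-0.179,1],
    [0,0,0,-0.04,0.0176,-0.179,0],
  ],
)

```text
clock: 22.65
eef_pos: [0.5462, -0.2327, 0.1241]
tcp_rot: [[-0.994, 0.108, 0.004], [0.108, 0.994, -0.002], [-0.004, -0.001, -1.0]]
ft_force: [-0.5, -0.7, 0.4]
width: 0.884
```

>>> step_arm(
  moves=[
    [0,0,0,0,0,0,-1],
    [0,0,0,0,0,0,-1],
    [0,0,0,0,0,0,-1],
    [0,0,0,0,0,0,-1],
    [0,0,0,0,0,0,-1],
    [0,0,0,0,0,0,-1],
    [0,0,0,0,0,0,-1],
  ],
)

```text
clock: 23.23
eef_pos: [0.5456, -0.2324, 0.1237]
tcp_rot: [[-0.994, 0.108, 0.003], [0.108, 0.994, -0.0], [-0.003, -0.0, -1.0]]
ft_force: [0.4, 2.3, 6.1]
width: 0.534
```

>>> step_arm(
  moves=[
    [0,0,0,0,0,0.02,-1],
    [0,0,0,0,0,0.05,-1],
    [0,0,0,0,0,0.09,-1],
    [0,0,0,0,0,0.13,-1],
    [0,0,0,0,0,0.17,-1],
    [0,0,0.02,-0.005,0.01,0.21,-1],
    [0,0,0.05,-0.01,0.03,0.24,-1],
    [0,0,0.08,-0.02,0.06,0.25,-1],
    [0,0,0.1,-0.03,0.1,0.25,-1],
    [0,0,0.13,-0.038,0.14,0.25,-1],
  ],
)

```text
clock: 24.07
eef_pos: [0.5061, -0.0918, 0.3732]
tcp_rot: [[-1.0, -0.02, 0.002], [-0.02, 1.0, -0.001], [-0.002, -0.001, -1.0]]
ft_force: [-0.3, 0.1, -1.5]
width: 0.53
```

>>> step_arm(
  moves=[
    [0,0,0.037,0,0.04,0,-1],
    [0,0,0.037,0,0.08,0,-1],
    [0,0,0.037,0,0.12,0,-1],
    [0,0,0.037,0,0.16,0,-1],
    [0,0,0.037,0,0.2,0,-1],
    [0,0,0.037,0,0.228,0,-1],
    [0,0,0.037,0,0.244,0,-1],
    [0,0,0.037,0,0.244,0,-1],
    [0,0,0.037,0,0.244,0,-1],
  ],
)

```text
clock: 24.82
eef_pos: [0.5061, 0.1521, 0.3717]
tcp_rot: [[-0.998, -0.06, -0.001], [-0.06, 0.998, -0.001], [0.001, -0.001, -1.0]]
ft_force: [0.1, -0.6, -2.5]
width: 0.538
```

>>> step_arm(
  moves=[
    [0,0,0,0,0,-0.04,-1],
    [0,0,0,0,0,-0.08,-1],
    [0,0,0,0,0,-0.12,-1],
    [0,0,0,0,0,-0.16,-1],
    [0,0,0,0,0,-0.176,-1],
    [0,0,0,0,0,-0.181,-1],
    [0,0,0,0,0,-0.181,-1],
    [0,0,0,0,0,-0.181,-1],
  ],
)

```text
clock: 25.48
eef_pos: [0.5075, 0.1511, 0.1922]
tcp_rot: [[-0.998, -0.057, 0.002], [-0.057, 0.998, 0.0], [-0.002, 0.0, -1.0]]
ft_force: [0.7, 0.6, -1.1]
width: 0.531
```

>>> step_arm(
  moves=[
    [0,0,0,0.01,0.0015,0,-1],
    [0,0,0,0.03,0.003,0,-1],
    [0,0,0,0.05,0.005,0,-1],
    [0,0,0,0.07,0.0065,0,-1],
    [0,0,0,0.085,0.008,0,-1],
    [0,0,0,0.094,0.0085,0,-1],
    [0,0,0,0.097,0.0085,0,-1],
    [0,0,0,0.097,0.0085,0,-1],
    [0,0,0,0.097,0.0085,0,-1],
  ],
)

```text
clock: 26.23
eef_pos: [0.6031, 0.1601, 0.1914]
tcp_rot: [[-0.998, -0.058, -0.0], [-0.058, 0.998, 0.0], [0.0, 0.0, -1.0]]
ft_force: [0.3, -0.4, -2.3]
width: 0.529
```

>>> step_arm(
  moves=[
    [0,0,0,0,0,-0.004,-1],
    [0,0,0,0,0,-0.008,-1],
    [0,0,0,0,0,-0.012,-1],
    [0,0,0,0,0,-0.0135,-1],
    [0,0,0,0,0,-0.0135,-1],
    [0,0,0,0,0,-0.0135,-1],
  ],
)

```text
clock: 26.73
eef_pos: [0.6028, 0.1597, 0.1778]
tcp_rot: [[-0.998, -0.058, -0.0], [-0.058, 0.998, -0.001], [0.0, -0.001, -1.0]]
ft_force: [-2.3, -2.5, 3.2]
width: 0.531
```

>>> step_arm(
  moves=[
    [0,0,0,0.001,0,0.001,-1],
    [0,0,0,0.002,0,0.001,-1],
    [0,0,0,0.003,0,0.001,-1],
    [0,0,0,0.004,0,0.001,-1],
    [0,0,0,0.005,0,0.001,-1],
    [0,0,0,0.005,0,0.001,-1],
  ],
)

```text
clock: 27.23
eef_pos: [0.6088, 0.1603, 0.1782]
tcp_rot: [[-0.998, -0.058, 0.0], [-0.058, 0.998, 0.0], [-0.0, 0.0, -1.0]]
ft_force: [0.5, -1.3, -1.3]
width: 0.529
```

>>> step_arm(
  moves=[
    [0,0,0,0.001,0,0,-1],
    [0,0,0,0.002,0,0,-1],
    [0,0,0,0.003,0,0,-1],
    [0,0,0,0.003,0,0,-1],
  ],
)

```text
clock: 27.57
eef_pos: [0.6102, 0.1603, 0.1782]
tcp_rot: [[-0.998, -0.058, -0.003], [-0.058, 0.998, 0.0], [0.003, 0.0, -1.0]]
ft_force: [-5.0, -0.2, 0.4]
width: 0.534
```

>>> step_arm(
  moves=[
    [0,0,0,-0.001,0,-0.001,0.3],
    [0,0,0,-0.001,0,-0.001,0.5],
    [0,0,0,-0.001,0,-0.001,0.6],
    [0,0,0,-0.001,0,-0.001,0.6],
    [0,0,0,-0.001,0,0.04,0.8],
    [0,0,0,-0.001,0,0.08,0.8],
    [0,0,0,-0.001,0,0.12,0.8],
    [0,0,0,-0.01,0.01,0.15,0.4],
    [0,0,-0.05,-0.02,0.05,0.15,0],
    [0,0,-0.1,-0.024,0.09,0.15,-0.1],
  ],
)

```text
clock: 28.4
eef_pos: [0.5886, 0.2502, 0.3328]
tcp_rot: [[-0.999, 0.048, 0.007], [0.048, 0.999, 0.003], [-0.007, 0.003, -1.0]]
ft_force: [1.9, -0.4, -1.0]
width: 0.486
```

>>> step_arm(
  moves=[
    [0,0,0,0,0.03,0,-0.1],
    [0,0,0,0,0.041,0,-0.1],
    [0,0,0,0,0.041,0,-0.1],
    [0,0,0,0,0.041,0,-0.1],
    [0,0,0,0,0.041,0,-0.1],
  ],
)

```text
clock: 28.82
eef_pos: [0.5877, 0.2899, 0.3284]
tcp_rot: [[-0.999, 0.043, -0.0], [0.043, 0.999, -0.001], [0.0, -0.001, -1.0]]
ft_force: [-0.2, -0.3, 0.1]
width: 0.447
```

```bash
python3 - <<'E'
from h import *
s=env.state();print(s['eef_pos'],s['tcp_rot'][:,0],s['clock'],s['width'])
a=env.grab_frame('side')[130:310,190:370,::-1];b=env.grab_frame('scene')[130:250,300:420,::-1]
cv2.imwrite('pics/s8.png',np.hstack([cv2.resize(i,(400,400),interpolation=3) for i in(a,b)]))
E
```

```text
[0.5877 0.2899 0.3284] [-0.9991  0.0428  0.    ] 28.8167 0.4470142264463851
```

View pics/s8.png

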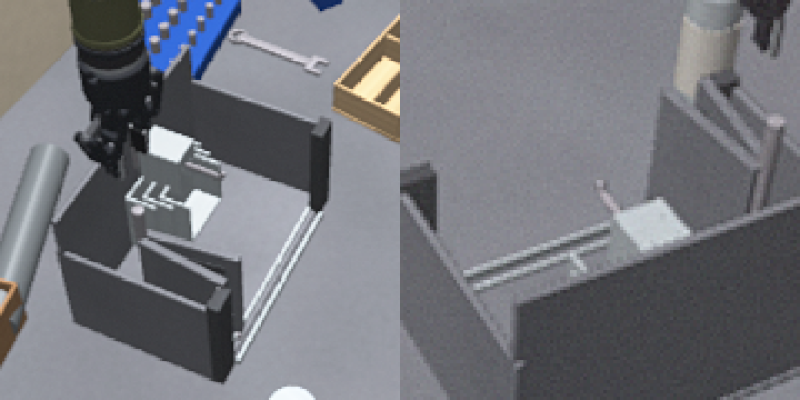

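Side view: three trays nested on the prong, tabs touching. Now I'll lower onto the folded pin and pinch it.

>>> step_arm(
  moves=[
    [0,0,0,-0.002,0.002,-0.04,-0.1],
    [0,0,0,-0.002,0.002,-0.08,-0.1],
    [0,0,0,-0.002,0.002,-0.105,-0.1],
    [0,0,0,-0.002,0.002,-0.112,-0.1],
    [0,0,0,-0.002,0.002,-0.112,-0.1],
    [0,0,0,-0.002,0.002,-0.112,-1],
    [0,0,0,-0.002,0.002,-0.112,-1],
    [0,0,0,-0.002,0.002,-0.112,-1],
    [0,0,0,-0.002,0.002,-0.112,-1],
    [0,0,0,-0.002,0.002,-0.112,-1],
  ],
  grip_force=20,
)

```text
clock: 29.75
eef_pos: [0.5869, 0.2936, 0.219]
tcp_rot: [[-0.999, 0.042, 0.005], [0.042, 0.999, 0.002], [-0.005, 0.002, -1.0]]
ft_force: [0.7, -1.5, 7.2]
width: 0.179
```

>>> step_arm(
  moves=[
    [0,0,0,0,0,0,-1],
    [0,0,0,0,0,0,-1],
  ],
)

```text
clock: 29.92
eef_pos: [0.5869, 0.2935, 0.2191]
tcp_rot: [[-0.999, 0.042, 0.005], [0.042, 0.999, 0.001], [-0.005, 0.002, -1.0]]
ft_force: [1.1, -1.0, 6.0]
width: 0.175
```

>>> step_arm(
  moves=[
    [0,0,-0.1,-0.0025,-0.0165,0,-1],
    [0,0,-0.2,-0.0069,-0.0343,0,-1],
    [0,0,-0.3,-0.0138,-0.0512,0,-1],
    [0,0,-0.4,-0.0229,-0.0671,0,-1],
    [0,0,-0.5,-0.0341,-0.0815,0,-1],
    [0,0,-0.6,-0.0473,-0.0942,0,-1],
    [0,0,-0.7,-0.0621,-0.1049,0,-1],
    [0,0,-0.8,-0.0782,-0.1135,0,-1],
    [0,0,-0.9,-0.0954,-0.1197,0,-1],
    [0,0,-1.0,-0.1088,-0.1228,0,-1],
  ],
)

```text
clock: 30.75
eef_pos: [0.4794, 0.1683, 0.2189]
tcp_rot: [[-0.498, 0.867, 0.009], [0.867, 0.498, -0.003], [-0.007, 0.006, -1.0]]
ft_force: [3.8, -6.2, 5.6]
width: 0.177
```

>>> step_arm(
  moves=[
    [0,0,-0.05,-0.006,-0.001,0,-1],
    [0,0,-0.1,-0.012,-0.0016,0,-1],
    [0,0,-0.1,-0.014,-0.0018,0,-1],
    [0,0,-0.1,-0.014,-0.0018,0,-1],
    [0,0,-0.1,-0.014,-0.0018,0,-1],
  ],
)

```text
clock: 31.17
eef_pos: [0.4642, 0.1663, 0.2188]
tcp_rot: [[-0.414, 0.91, 0.006], [0.91, 0.414, -0.005], [-0.007, 0.003, -1.0]]
ft_force: [0.8, -8.3, 9.1]
width: 0.179
```

>>> step_arm(
  moves=[
    [0,0,0,-0.001,-0.0015,0,-1],
    [0,0,0,-0.002,-0.0015,0,-1],
    [0,0,0,-0.003,-0.0015,0,-1],
    [0,0,0,-0.003,-0.0015,0,-1],
  ],
)

```text
clock: 31.5
eef_pos: [0.4637, 0.1662, 0.2189]
tcp_rot: [[-0.414, 0.91, 0.01], [0.91, 0.415, -0.002], [-0.006, 0.008, -1.0]]
ft_force: [6.6, -4.3, 3.2]
width: 0.178
```

>>> step_arm(
  moves=[
    [0,0,0,-0.001,-0.001,0,-1],
    [0,0,0,-0.003,-0.001,0,-1],
    [0,0,0,-0.003,-0.001,0,-1],
    [0,0,0,-0.003,-0.001,0,-1],
  ],
)

```text
clock: 31.83
eef_pos: [0.4636, 0.1662, 0.2189]
tcp_rot: [[-0.414, 0.91, 0.015], [0.91, 0.415, -0.001], [-0.007, 0.013, -1.0]]
ft_force: [13.3, -1.7, -2.9]
width: 0.18
```

>>> step_arm(
  moves=[
    [0,0,0,0.002,0,0,-1],
    [0,0,0,0.003,0,0,-0.5],
    [0,0,0,0.003,0,0,-0.1],
    [0,0,0,0.003,0,0,0],
    [0,0,0,0.003,0,0,0],
    [0,0,0,0.003,0,0.04,0],
    [0,0,0,0.003,0,0.08,0],
    [0,0,0,0.003,0,0.12,0],
    [0,0,0,-0.03,-0.03,0.14,0],
    [0,0,0,-0.07,-0.07,0.14,0],
  ],
)

```text
clock: 32.67
eef_pos: [0.4045, 0.1124, 0.3593]
tcp_rot: [[-0.418, 0.908, 0.008], [0.908, 0.418, 0.002], [-0.001, 0.008, -1.0]]
ft_force: [0.1, -1.3, 0.2]
width: 0.499
```

>>> step_arm(
  moves=[
    [0,0,0,0,-0.04,0,0],
    [0,0,0,0,-0.08,0,0],
    [0,0,0,0,-0.12,0,0],
    [0,0,0,0,-0.12,0,0],
  ],
)

```text
clock: 33.0
eef_pos: [0.401, -0.0143, 0.3556]
tcp_rot: [[-0.408, 0.913, 0.0], [0.913, 0.408, -0.003], [-0.003, -0.001, -1.0]]
ft_force: [0.1, 1.0, 0.0]
width: 0.502
```

```bash
python3 - <<'E'
from h import *
s=env.state();print(s['eef_pos'],s['clock'])
a=env.grab_frame('side')[130:310,190:370,::-1];b=env.grab_frame('scene')[130:250,300:420,::-1]
cv2.imwrite('pics/s9.png',np.hstack([cv2.resize(i,(400,400),interpolation=3) for i in(a,b)]))
bb=np.load('bay.npy')
for n,o,k,d in(('side',(190,130),400/180,0),('scene',(300,130),400/120,400)):
    print(n,(proj(cam(n),W(bb,[[0,0,.228],[0,-.13,.178],[0,.13,.178]]))-o)*k+[d,0])
E
```

```text
[ 0.401  -0.0143  0.3556] 33.0
side [[273.3821 176.1198]
 [315.8066 133.8752]
 [226.5612 276.8451]]
scene [[577.084   68.6834]
 [439.0713 154.4791]
 [697.8987  76.4129]]
```

View pics/s9.png

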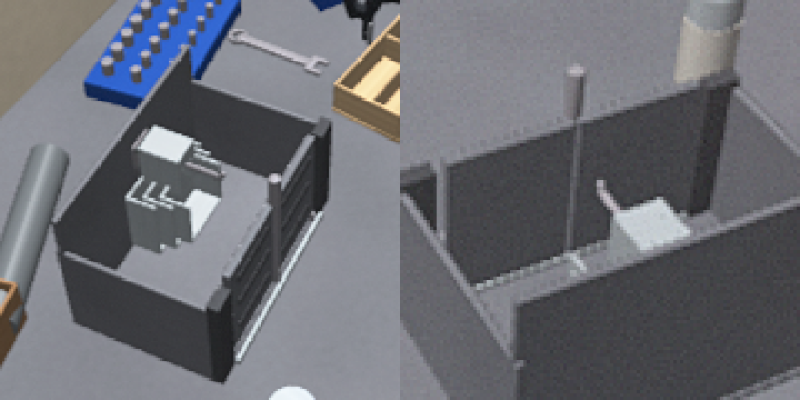

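The door stands shut in one line: the pin top is at (275,178) side and (576,70) scene, against a predicted (273,176) and (577,69). The three trays hang nested, and the arm touches nothing.

```bash
python3 -c "
from rig import env
print(env.job_done())"
```

```text
the job is handed in; nothing more can be done
None
```

The job is done and handed in at about 33 s of the 210 s allowed. The hand-in reported no verdict.

- **Door opening:** I pinched the door at the fold pin and pushed it in until it met its stop at the left jamb. The pin then measured 82.7° and 84.6° in the two cameras; fully folded is 83.7°.
- **Trays:** Three trays were in the rack: a, b and c; there was no d. I hung them largest first, and pushed b and then c back until I felt each touch the tray before it. The last pictures show all three nested on the prong, with tabs together.
- **Shutting:** I drew the door shut until the pull rose to 13 N with no further movement. In the last pictures the panels stand in one line, with the pin within about 1 mm of its shut position. The arm is clear of everything.

**Disagreements:**
- The rack shifted about 12 mm between taking tray a and tray b, so I measured again before taking b.
- Tray a came to rest on the prong about 3.5 mm lower than I had worked out.
- Tray a's tab also looked about 2 mm to the left in one picture. I left it, as it hung properly.

I never aimed for the spray can, spanner, tin or look-alikes. The spanner and spray can look undisturbed in the last pictures; I did not check the tin or look-alikes at the end.

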